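# Hang a pipette plumb on its stand

## Robot

A 6-joint arm with a two-finger parallel gripper is mounted at the origin on a cart in front of the work surface, level with it; the furniture and walls round the work are solid. World frame = base frame: x ahead of the robot, y to its left, z up, the work surface at z = 0. Lengths are in mm, angles in degrees, forces in N, time in s.
With the tool pointing down it reaches from about 350 to 850 mm from the base axis. Payload 8.1 kg.
Tool frame: the origin (TCP) lies midway between the tips of the shut fingers; the grasp point (between the pads) lies 19 mm behind it; z points along the fingers, y is the line along which they close (so a half turn about z gives the same grasp; the last joint's range is limited). The gripper opens to 85 mm and grips with 20 to 120 N. Pads are 22 mm wide; open, the fingers measure 114 mm over their backs; the gripper's body (76 mm by 85 mm) begins 54 mm behind the grasp point. The pads swing forward as they close: fully open they stand 13 mm farther back than shut.
Start: joints at [58.591, 7.471, 85.268, -0, 87.261, -4.893], TCP at [267.854, 536.898, 231.292] pointing down, gripper open.
Joint ranges: [-169.43, 169.43], [-51.17, 129.36], [1.28, 143.12], [-76.62, 256.62], [0, 156.53], [-152.29, 152.29]. Speed limits (degrees/s): [136.94, 136.94, 159.86, 180, 180, 180].

## Interface

Orientations are given as [roll, pitch, yaw] about the fixed x, y, z axes, in that order (R = Rz(yaw) Ry(pitch) Rx(roll)).
In Python, from bench import r gives the robot as it stands.
- The arm moves only by the tool step_arm, never from a script. Its arguments are lists of equal length, an entry for each row: "delta_pos": the shift along the world's x, y, z in units of 200 mm (1.0 is 200 mm), a list of three; "spin": the turn about the world's z in units of 180 degrees (1.0 is 180 degrees). In form: {"delta_pos": [[dx, dy, dz], ...], "spin": [spin, ...]}. A call has 1 to 8 rows; each row shifts and turns the commanded pose from where the row before left it; what a row does not reach is not made up. A row lasts 1/8 s, in which the tool goes at most 62.5 mm and 10.7 degrees, less where a joint would pass 70% of its speed; a pose out of reach is approached as far as the arm can. A call with a number of a shift or a turn outside -1 to 1 is refused whole. A call with a gripper value outside its range is refused whole. "gripper" is the opening, from -1 (shut) to 1 (fully open), set as the call begins (left out, the last holds). The fingers move at their own pace and stop on an object; "squeeze" is the grip in N (left out, the last holds). Time passes only in rows, so rows that do not move let the fingers close. It gives the time, the measured TCP pose, the force, the opening and the grip force at its end, in the units of the state.
- r.sense(): the state, without advancing time (a new reading comes with each control period).
- r.snapshot(name): name is "scene" or "top" or "wrist"; returns a dict with "pixels" (480x640x3 uint8, blue, green, red), "fx", "fy", "cx", "cy" (pixels), "dist_coeffs" ([k1, k2, p1, p2, k3] as OpenCV has them; the pictures are not rectified), "camera_from_world" (4x4, takes a point from world to camera coordinates). Camera axes: x right, y up, looking along -z (the intrinsics and any distortion apply to the point x, -y, -z); pixel columns grow to the right and rows downward; lengths in mm; the calibration is good to about 2 mm. A picture is of the moment at which its call begins. There is no depth.
- r.hand_in(): hands the job in; it is judged then, once.
The state is a dict: "time": time; "joint_pos": joint angles; "qd": joint speeds; "joint_efforts": joint torques, N m; "tool_pos": TCP position; "tcp_rot": TCP orientation; "ft_force": force on the tool from outside, world axes, zero at the start; "wrist_torque": the same for the moment, N m; "finger_gap": finger opening in mm; "grip_force": force on a finger pad.
Only numpy, scipy, OpenCV 4.12 (cv2) and the standard library are available. Lean on these libraries where they do the work, as an engineer would, in place of code of your own. Each camera call takes 0.05 s, during which the arm holds its last target. There are 200 camera calls.

## Task

The pipette left lying on the table belongs on the stand. Pick it up by its handle beside the finger rest, ease the grip in the air so that it swings plumb with its tip down, clear of the table and the stand, grip it firmly again, then hang it by its finger rest on the free hanger and let go. Do not press hard on the hanger, and leave the pipette already hanging there and the things standing near undisturbed.

Things in the scene. Friction and masses are not known exactly. Their poses are not given: they have to be found in the camera images.
- pipette_grip (a point): Grip point of the white pipette lying on the table (265 mm long, about 90 g, yellow button): on its long axis, inside the handle beside the finger rest, 14 mm above the table as it lies, 92 mm from the body's middle, 40 mm from the button's end. x points along it to the tip, z out to the finger rest (up as it lies), y across. Handle here 20 mm wide in y, 22 mm in z.
- pipette_hook (a point): Middle of the underside (the side facing the tip) of the pipette's finger rest, the part that sits on a hanger: 4 mm along x and 21 mm along z from the grip point, same axes. The rest is 12 mm wide, 6 mm thick, stands 20 mm out of the handle; its down-turned end reaches 6 mm past the underside and leaves a 16 mm gap to the handle.
- pipette_tip (a point): Tip end of the same pipette, 225 mm from the grip point along its x axis. Centre of mass 52 mm from the grip point toward the tip. Held at the grip point by about 20 N or more it stays level; eased to some 5 to 8 N it begins to turn, at 1 to 3 N it hangs about plumb, below 0.5 N it falls. The button end then rises 40 mm above the grip point between the fingers.
- hanger_free: The empty blue plastic hanger clipped on the stand's top rail. Origin: middle of the top edge of its upturned tab, 245 mm above the table; x points level from the tab to the rail behind, z up. The tab is 6 mm thick in x, 16 mm wide in y, 12 mm above the arm behind it, which is open for 54 mm. The pipette hangs on the tab's outer side with its z axis along this x axis.
- stand: White pipette stand, fixed. Base 150 x 135 x 13 mm. Origin: under the base, 20 mm behind its middle; x points to the back, z up. Two steel posts with a top rail (up to 244 mm) 28 mm behind the origin carry two hangers, about 43 mm left and right of the middle, tabs 42 mm in front of the origin. A black rubber rest bar 52 mm in front, 165 mm high, props a hanging pipette's handle so that it stays plumb.
- pipette_b_grip (a point): Grip point (as above) of the other, equal pipette, which already hangs on the stand's other hanger; it hangs loose there, its button end 44 mm above the hanger's tab, its handle 24 mm wide.
- timer_mid (a point): Middle of a white laboratory timer, 61 x 61 x 21 mm, standing loose on the table behind the pipette.
- vial_mid (a point): Middle of a brown vial with green cap, 21 mm across, 45 mm high, standing loose.
- dropper_mid (a point): Middle of a brown dropper bottle with white top, 32 mm across, 86 mm high, standing loose near the table's front edge.

How it is judged:
By the outcome, as a careful person would: the job done as asked, in the order asked, and still so for the second after the job is handed in, with the robot touching nothing.
It also fails if it takes over 58 s, if anything falls off the work surface, if the arm or the gripper's body presses on something with over 40 N, if the wrist force passes 120 N, or if a joint passes its speed limit or range.

## Working session

There is one attempt and no reset: what is moved stays moved. The work goes in short steps, Python scripts to look and compute and a tool call to move; the robot and the scene stay as the last step left them, time stands still between calls to the robot, and variables do not carry over. Pictures are saved under pics/ and viewed, at most 12 in all, crops included, and the job is handed in when it is done.

Besides the shell and the picture viewer there is one more tool, called by a JSON object that holds its "op" and its "data". step_arm: Moves the arm, as the interface text tells. Shifts and turns lie within -1 to 1; 1 stands for 200 mm of shift or 180 degrees of turn. Its arguments: {"type":"object","properties":{"delta_pos":{"type":"array","items":{"type":"array","items":{"type":"number","minimum":-1,"maximum":1}}},"spin":{"type":"array","items":{"type":"number","minimum":-1,"maximum":1}},"gripper":{"type":"number"},"squeeze":{"type":"number"}},"required":["delta_pos","spin"]}

```bash
ls; mkdir -p pics; cat > h.py <<'E'
import numpy as np, cv2
from bench import r
def snap(n):
    s=r.snapshot(n); s['K']=np.array([[s['fx'],0,s['cx']],[0,s['fy'],s['cy']],[0,0,1.]]); s['T']=np.array(s['camera_from_world']); s['d']=np.array(s['dist_coeffs'],float); s['pixels']=np.array(s['pixels'],np.uint8); return s
def ray(s,uv):
    p=cv2.undistortPoints(np.array([[uv]],float),s['K'],s['d'])[0,0]
    R=s['T'][:3,:3]; o=-R.T@s['T'][:3,3]; d=R.T@np.array([p[0],-p[1],-1.]); return o,d/np.linalg.norm(d)
def onz(s,uv,z):
    o,d=ray(s,uv); return o+d*(z-o[2])/d[2]
def tri(s1,u1,s2,u2):
    o1,d1=ray(s1,u1);o2,d2=ray(s2,u2)
    t=np.linalg.lstsq(np.c_[d1,-d2],o2-o1,rcond=None)[0]
    a=o1+d1*t[0];b=o2+d2*t[1]; return (a+b)/2,np.linalg.norm(a-b)
def proj(s,P):
    c=(s['T'][:3,:3]@np.array(P,float).T).T+s['T'][:3,3] if np.ndim(P)>1 else s['T'][:3,:3]@np.array(P,float)+s['T'][:3,3]
    c=np.atleast_2d(c)*[1,-1,-1]
    return cv2.projectPoints(c,np.zeros(3),np.zeros(3),s['K'],s['d'])[0][:,0]
E
python3 - <<'E'
from h import *
import pickle
S={n:snap(n) for n in("scene","top","wrist")}
pickle.dump(S,open('S0.pkl','wb'))
for n in S:
    cv2.imwrite(f'pics/{n}0.png',S[n]['pixels']); T=S[n]['T']; print(n,-T[:3,:3].T@T[:3,3],S[n]['fx'],S[n]['d'], -T[2,:3])
print(r.sense())
E
```

```text
pics
scene [  85.45744584 -865.63813867  558.67955454] 452.33400549077163 [-0.04393528  0.          0.          0.          0.        ] [ 0.49049721  0.74842793 -0.44639458]
top [ 323.47172956 -232.5575725  1336.51061716] 589.6837510811908 [-0.03305906  0.          0.          0.          0.        ] [ 0.15787687  0.0238513  -0.98717071]
wrist [206.68194893 566.87892486 371.84811373] 397.38038526294594 [-0.08827336  0.          0.          0.          0.        ] [ 0.24059967 -0.12246548 -0.9628676 ]
{'time': 0.15, 'joint_pos': array([ 5.85922228e+01,  7.50454942e+00,  8.53146971e+01,  5.07911586e-04,
        8.72605730e+01, -4.89297465e+00]), 'qd': array([ 0.04036638, -0.08851358, -0.27022793,  0.00288629,  0.00472752,
        0.09327438]), 'joint_efforts': array([-3.25499695e-04, -5.70069373e+01, -5.01155269e+01, -2.77654253e-04,
        9.68725886e-03, -8.62149273e-05]), 'tool_pos': array([267.61862475, 536.55098452, 230.49424723]), 'tcp_rot': array([-1.79920515e+02, -7.31363675e-03,  1.53485168e+02]), 'ft_force': array([-0.16436782,  0.53884869, -0.37445743]), 'wrist_torque': array([ 0.01313196,  0.06639993, -0.00807027]), 'grip_force': 0.0, 'finger_gap': 85.51666402257966}
```

View pics/scene0.png

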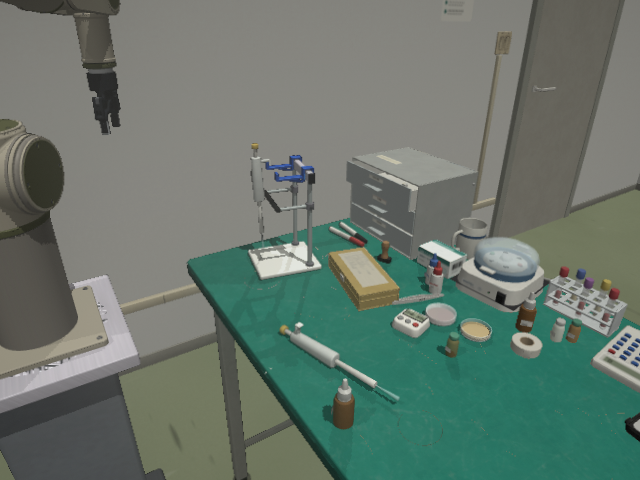

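View pics/top0.png

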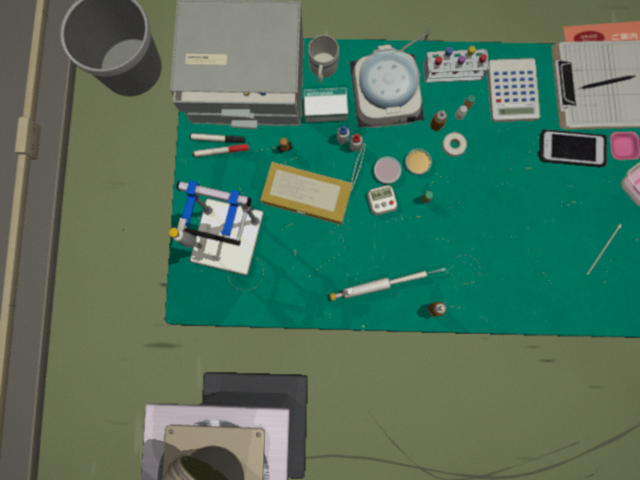

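The scene view shows the pipette lying from its button (284,330) to its tip (396,399). The stand is at (285,210), with pipette B on its left hanger and the free hanger to the right. In the top view the pipette runs (333,296)–(445,268) and the free hanger is near (231,215). I'll zoom in on these.

```bash
python3 - <<'E'
import pickle,cv2,numpy as np
S=pickle.load(open('S0.pkl','rb'))
f=lambda n,x,y,w,h,k:cv2.resize(S[n]['pixels'][y:y+h,x:x+w],(w*k,h*k),interpolation=cv2.INTER_CUBIC)
a=f('scene',240,135,100,150,4) # 400x600
b=f('top',165,170,100,110,4)  #400x440
c=np.zeros((600,800,3),np.uint8); c[:,:400]=a; c[:440,400:]=b
c[440:,400:]=0
cv2.imwrite('pics/crop1.png',c)
a=f('scene',270,310,140,100,5)[:300*1+0] if 0 else f('scene',270,310,133,98,6)
b=f('top',320,255,133,55,6)
cv2.imwrite('pics/crop2.png',np.vstack([cv2.resize(a,(532,392)),cv2.resize(b,(532,220))])[:600] if 0 else np.vstack([cv2.resize(a,(480,354)),cv2.resize(b,(480,198))]))
E
```

```text
(no output)
```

View pics/crop1.png

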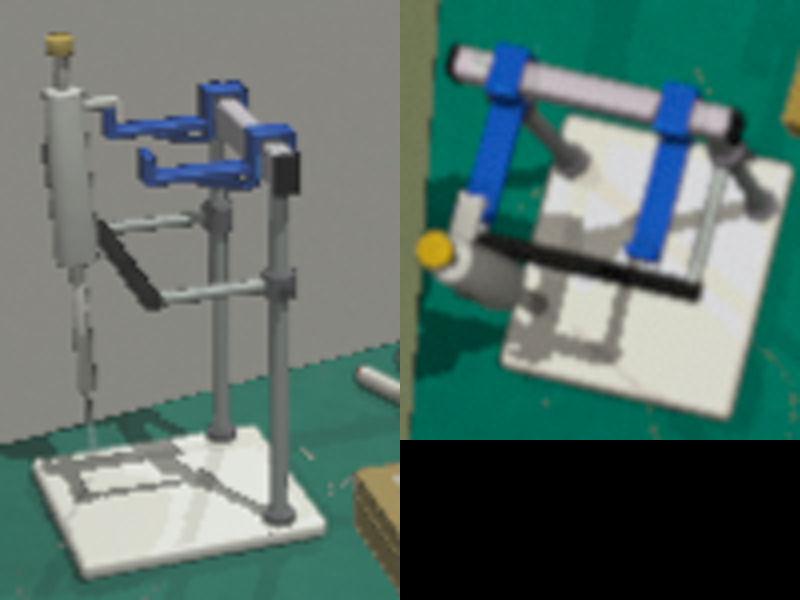

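View pics/crop2.png

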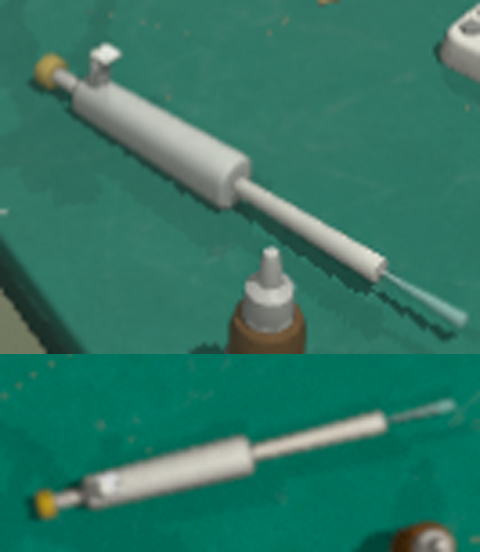

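Left panel: the free tab's top middle is at scene (277.3,173.2), with B's button at (255,146). Right panel: the tab's top is at top-view (226.3,233), and all the base corners are visible. The second crop gives the pipette's button end, its tip and its rest (top-view ≈(350,291)). Next I'll compute positions.

```bash
python3 - <<'E'
from h import *
import pickle
np.set_printoptions(precision=1,suppress=True)
S=pickle.load(open('S0.pkl','rb')); A,B=S['scene'],S['top']
c1=lambda u,v:(240+u/4-.4,135+v/4-.4); c2=lambda u,v:(165+(u-400)/4-.4,170+v/4-.4)
k=480/133
d1=lambda u,v:(270+u/k-.4,310+v/k-.4); d2=lambda u,v:(320+u/k-.4,255+(v-354)/3.6-.4)
print('tab',tri(A,c1(149,153),B,c2(645,252)), onz(B,c2(645,252),245))
print('tabends',onz(B,c2(627,250),245),onz(B,c2(664,257),245))
bc=[onz(B,c2(*p),13) for p in[(572,115),(794,165),(733,418),(502,360)]]
print('base',np.array(bc)); m=np.mean(bc,0); print(m)
for a,b in((0,1),(1,2),(3,2),(0,3)):
    d=bc[b]-bc[a];print(np.linalg.norm(d),np.degrees(np.arctan2(d[1],d[0])))
print('b button',tri(A,c1(60,40),B,c2(435,248)))
print('pip button',tri(A,d1(40,72),B,d2(36,505)),onz(B,d2(36,505),14))
print('tip',tri(A,d1(464,321),B,d2(456,404)),onz(B,d2(456,404),10))
print('handle ends',onz(B,d2(90,493),14),onz(B,d2(252,453),14))
print('rest',tri(A,d1(105,50),B,d2(106,484)),onz(B,d2(106,484),40))
print('hang arm dir',onz(B,c2(645,250),233),onz(B,c2(677,115),233))
for n,p,z in(('timer',(382,200),21),('vial',(428,197),45),('dropper',(437,308),86)):print(n,onz(B,p,z))
# yellow button mask check
for n in 'scene','top':
    I=cv2.cvtColor(S[n]['pixels'],cv2.COLOR_BGR2HSV);m=cv2.inRange(I,(18,120,90),(32,255,255))
    q=cv2.connectedComponentsWithStats(m); print(n,[(x[4],c) for x,c in zip(q[2][1:],q[3][1:]) if x[4]>8])
E
```

```text
tab (array([499.9, -43.4, 245.8]), np.float64(0.20728605677319709)) [500.  -43.3 245. ]
tabends [500.7 -34.7 245. ] [497.8 -52.4 245. ]
base [[616.5  43.5  13. ]
 [590.2 -86.2  13. ]
 [443.9 -57.8  13. ]
 [473.3  75.3  13. ]]
[531.   -6.3  13. ]
132.2656899446664 -101.45995586329805
148.9781113987813 169.0149120995921
136.29993359467488 -102.4447447912037
146.65675224807893 167.4541272499059
b button (array([492.3,  45.5, 286.9]), np.float64(0.633283529695728))
pip button (array([ 397.9, -242.8,    7.7]), np.float64(2.25802086428555)) [ 398.5 -243.2   14. ]
tip (array([ 467.3, -501.6,   18.3]), np.float64(1.3848210836856616)) [ 468.7 -503.7   10. ]
handle ends [ 406.9 -276.5   14. ] [ 434.4 -376.4   14. ]
rest (array([ 411.4, -285.4,   44.6]), np.float64(1.648076988065284)) [ 411.  -285.2   40. ]
hang arm dir [502.9 -41.1 233. ] [569.  -53.1 233. ]
timer [ 620.5 -357.2   21. ]
vial [ 624.5 -457.7   45. ]
dropper [ 376.5 -468.9   86. ]
scene [(np.int32(10), array([254.5, 144.4])), (np.int32(61), array([606.3, 284.2])), (np.int32(17), array([282.8, 327.9]))]
top [(np.int32(36), array([471.4,  49.3])), (np.int32(1463), array([307.8, 195. ])), (np.int32(71), array([173.1, 232. ])), (np.int32(30), array([332.1, 296.1]))]
```

{"op": "step_arm", "data": {"delta_pos": [[0.057,-0.248,0.068],[0.057,-0.248,0.068],[0.057,-0.248,0.068],[0.057,-0.248,0.068],[0.057,-0.248,0.068],[0.057,-0.248,0.068],[0.057,-0.248,0.068],[0.057,-0.248,0.068]], "spin": [-0.0333,-0.0333,-0.0333,-0.0333,-0.0333,-0.0333,-0.0333,-0.0333]}}

```text
time: 1.15
tool_pos: [359.0, 138.5, 340.4]
tcp_rot: [180.0, 0.0, 105.4]
ft_force: [0.5, 0.0, 0.2]
finger_gap: 85.2
grip_force: 0.0
```

{"op": "step_arm", "data": {"delta_pos": [[0.031,-0.25,-0.08],[0.031,-0.25,-0.08],[0.031,-0.25,-0.08],[0.031,-0.25,-0.08],[0.031,-0.25,-0.08],[0.031,-0.25,-0.08],[0.031,-0.25,-0.08],[0,0,0]], "spin": [0,0,0,0,0,0,0,0]}}

```text
time: 2.15
tool_pos: [401.1, -212.1, 225.8]
tcp_rot: [-179.8, -0.1, 105.3]
ft_force: [-0.1, 0.5, 0.7]
finger_gap: 85.7
grip_force: 0.0
```

```bash
python3 - <<'E'
from h import *
import pickle
s=snap('wrist');pickle.dump(s,open('S1.pkl','wb'));cv2.imwrite('pics/w1.png',s['pixels']);q=r.sense();print(q['tool_pos'],q['tcp_rot'],q['joint_pos'])
E
```

```text
[ 401.56293322 -210.68083601  226.7824671 ] [-1.79892481e+02 -1.34395786e-01  1.05368293e+02] [-3.41710826e+01 -1.55695529e+01  1.07694304e+02  5.40993772e-03
  8.80472756e+01 -4.95396947e+01]
```

View pics/w1.png

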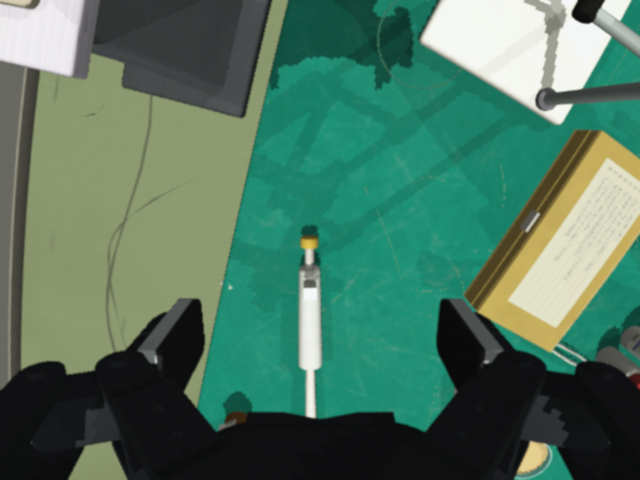

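The wrist view shows the button end at (309,238), the handle from (310,265) to (311,369), and the rest at about (310,290), midway between the fingers. I'll cast these onto the axis plane.

```bash
python3 - <<'E'
from h import *
import pickle
np.set_printoptions(precision=1,suppress=True)
s=pickle.load(open('S1.pkl','rb'))
I=cv2.cvtColor(s['pixels'],cv2.COLOR_BGR2HSV)
m=cv2.inRange(I,(0,0,110),(180,60,255)); m[:,:270]=0;m[:,350:]=0;m[:262]=0;m[412:]=0
C=[]
for v in range(268,410,10):
    u=np.where(m[v])[0]
    if len(u): C.append((v,u.min(),u.max()))
print(C)
y=cv2.inRange(I,(15,100,90),(35,255,255))[200:260,290:330];v,u=np.where(y);print('btn',u.min()+290,u.max()+290,v.min()+200,v.max()+200)
b=onz(s,(u.mean()+290,v.min()+200),14+3);print('button',b)
h=[onz(s,((a+c)/2,v),z) for v,a,c,z in((v,a,c,14+0) for v,a,c in C)]
h=np.array(h);print(h)
for v in(310,330,350):
    q=[c for c in C if abs(c[0]-v)<6][0];print(np.linalg.norm(onz(s,(q[1]-.5,q[0]),14)-onz(s,(q[2]+.5,q[0]),14)))
print('rest',[onz(s,(310,v),45) for v in(280,287,300)])
d=h[-1]-b;print(np.degrees(np.arctan2(d[1],d[0])))
E
```

```text
[(268, np.int64(308), np.int64(317)), (278, np.int64(299), np.int64(319)), (288, np.int64(299), np.int64(319)), (298, np.int64(299), np.int64(320)), (308, np.int64(299), np.int64(320)), (318, np.int64(299), np.int64(320)), (328, np.int64(299), np.int64(320)), (338, np.int64(299), np.int64(321)), (348, np.int64(299), np.int64(321)), (358, np.int64(299), np.int64(321)), (368, np.int64(301), np.int64(318)), (378, np.int64(306), np.int64(314)), (388, np.int64(306), np.int64(314)), (398, np.int64(306), np.int64(315)), (408, np.int64(305), np.int64(315))]
btn 301 317 238 248
button [ 398.9 -245.1   17. ]
[[ 409.8 -273.5   14. ]
 [ 409.3 -284.2   14. ]
 [ 411.9 -294.1   14. ]
 [ 415.  -304.1   14. ]
 [ 417.8 -314.4   14. ]
 [ 420.6 -324.8   14. ]
 [ 423.4 -335.4   14. ]
 [ 426.7 -346.1   14. ]
 [ 429.7 -357.2   14. ]
 [ 432.7 -368.4   14. ]
 [ 435.2 -380.1   14. ]
 [ 438.8 -391.7   14. ]
 [ 442.  -403.6   14. ]
 [ 445.8 -415.7   14. ]
 [ 448.6 -428.4   14. ]]
21.458806601919992
21.82442248682328
23.223459913786268
rest [array([ 408.3, -273.7,   45. ]), array([ 410., -280.,   45.]), array([ 413.2, -292. ,   45. ])]
-74.82553566468107
```

{"op": "step_arm", "data": {"delta_pos": [[0.019,-0.182,-0.2],[0.019,-0.182,-0.2],[0,0,-0.2],[0,0,-0.2],[0,0,-0.15],[0,0,0],[0,0,0]], "spin": [0,0,0,0,0,0,0], "gripper": 0.2}}

```text
time: 3.08
tool_pos: [411.2, -282.8, 39.8]
tcp_rot: [179.9, 0.1, 105.6]
ft_force: [0.1, -0.3, 0.9]
finger_gap: 51.2
grip_force: 0.0
```

{"op": "step_arm", "data": {"delta_pos": [[-0.003,-0.005,-0.08],[0,0,-0.06],[0,0,-0.025],[0,0,-0.013],[0,0,0],[0,0,0]], "spin": [0,0,0,0,0,0]}}

```text
time: 3.82
tool_pos: [409.7, -283.9, 2.8]
tcp_rot: [180.0, 0.0, 105.5]
ft_force: [-0.6, -0.7, 0.6]
finger_gap: 51.6
grip_force: 0.0
```

```bash
python3 - <<'E'
from h import *
P=[]
for i in range(4):
    snap('wrist');q=r.sense();P.append(np.r_[q['tool_pos'],q['ft_force'],q['tcp_rot']])
print(np.round(P,2))
E
```

```text
[[ 4.0973e+02 -2.8397e+02  2.8900e+00  5.6000e-01  5.6000e-01  2.3000e-01
   1.7998e+02  4.0000e-02  1.0553e+02]
 [ 4.0971e+02 -2.8392e+02  2.8400e+00  4.4000e-01 -2.0000e-01  2.4000e-01
   1.7998e+02  3.0000e-02  1.0553e+02]
 [ 4.0963e+02 -2.8389e+02  2.7900e+00  5.0000e-02 -3.6000e-01 -3.0000e-02
   1.7998e+02  3.0000e-02  1.0553e+02]
 [ 4.0964e+02 -2.8386e+02  2.7700e+00 -2.0000e-02 -1.0000e-01 -8.1000e-01
   1.7998e+02  2.0000e-02  1.0553e+02]]
```

Settled with no contact. I'll close with a moderate grip.

{"op": "step_arm", "data": {"delta_pos": [[0,0,0],[0,0,0],[0,0,0],[0,0,0],[0,0,0],[0,0,0],[0,0,0]], "spin": [0,0,0,0,0,0,0], "gripper": -1, "squeeze": 40}}

```text
time: 4.9
tool_pos: [409.6, -283.7, 2.6]
tcp_rot: [180.0, 0.0, 105.5]
ft_force: [-1.2, 1.7, 5.6]
finger_gap: 18.9
grip_force: 40.0
```

{"op": "step_arm", "data": {"delta_pos": [[0,0,0.03],[0,0,0.06],[0,0,0.12],[0,0,0.2],[0,0,0.2],[0,0,0.12],[0,0,0.05],[0,0,0]], "spin": [0,0,0,0,0,0,0,0]}}

```text
time: 5.9
tool_pos: [409.6, -283.9, 158.9]
tcp_rot: [180.0, 0.1, 105.5]
ft_force: [-0.3, 0.2, -1.8]
finger_gap: 19.4
grip_force: 39.2
```

{"op": "step_arm", "data": {"delta_pos": [[0,0,0.06],[0,0,0.14],[0,0,0.22],[0,0,0.22],[0,0,0.16],[0,0,0.06],[0,0,0],[0,0,0]], "spin": [0,0,0,0,0,0,0,0]}}

```text
time: 6.9
tool_pos: [408.9, -283.3, 328.3]
tcp_rot: [-179.9, -0.2, 105.5]
ft_force: [-0.9, 0.2, -1.1]
finger_gap: 19.1
grip_force: 39.2
```

```bash
python3 - <<'E'
from h import *
s=snap('scene');w=snap('wrist');q=r.sense();print(q['tool_pos'],q['ft_force'],q['wrist_torque'],q['finger_gap'],q['grip_force'])
a=s['pixels'][150:420,180:480];cv2.imwrite('pics/lift.png',np.hstack([cv2.resize(a,(400,360)),cv2.resize(w['pixels'],(400,300))[:].copy() if 0 else cv2.copyMakeBorder(cv2.resize(w['pixels'],(400,300)),0,60,0,0,0)]))
E
```

```text
[ 408.89979146 -283.26363595  328.53567007] [ 0.35311747 -0.37029577 -0.79858552] [0.12966193 0.03939577 0.01458741] 19.177350303114785 39.242868899018504
```

View pics/lift.png

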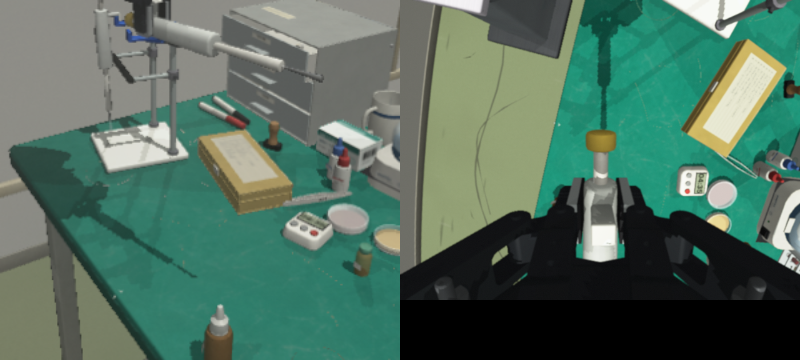

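The pipette is held level and well clear: the left panel shows it running (150,30)→(320,78), and in the wrist view it sits centred between the pads. I'll ease the grip in stages.

{"op": "step_arm", "data": {"delta_pos": [[0,0,0],[0,0,0],[0,0,0],[0,0,0]], "spin": [0,0,0,0], "squeeze": 6}}

```text
time: 7.5
tool_pos: [409.5, -283.7, 330.5]
tcp_rot: [180.0, 0.0, 105.5]
ft_force: [-0.1, -0.1, -1.1]
finger_gap: 19.1
grip_force: 39.2
```

{"op": "step_arm", "data": {"delta_pos": [[0,0,0],[0,0,0],[0,0,0],[0,0,0]], "spin": [0,0,0,0], "squeeze": 20, "gripper": -1}}

```text
time: 8.0
tool_pos: [409.4, -283.7, 330.5]
tcp_rot: [-180.0, 0.0, 105.5]
ft_force: [-0.1, 0.3, -0.6]
finger_gap: 19.2
grip_force: 39.2
```

{"op": "step_arm", "data": {"delta_pos": [[0,0,0],[0,0,0]], "spin": [0,0], "gripper": -0.65, "squeeze": 20}}

```text
time: 8.25
tool_pos: [409.5, -283.7, 330.5]
tcp_rot: [-180.0, -0.0, 105.5]
ft_force: [0.3, 0.5, -0.7]
finger_gap: 18.7
grip_force: 39.2
```

{"op": "step_arm", "data": {"delta_pos": [[0,0,0],[0,0,0]], "spin": [0,0], "gripper": -0.6}}

```text
time: 8.5
tool_pos: [409.5, -283.7, 330.5]
tcp_rot: [-180.0, -0.0, 105.5]
ft_force: [-0.9, 1.2, -1.1]
finger_gap: 19.1
grip_force: 39.2
```

{"op": "step_arm", "data": {"delta_pos": [[0,0,0],[0,0,0]], "spin": [0,0], "gripper": -0.57}}

```text
time: 8.75
tool_pos: [409.5, -283.7, 330.5]
tcp_rot: [180.0, 0.0, 105.5]
ft_force: [-0.3, -0.8, 0.2]
finger_gap: 19.0
grip_force: 39.2
```

{"op": "step_arm", "data": {"delta_pos": [[0,0,0]], "spin": [0], "gripper": -0.563}}

```text
time: 8.88
tool_pos: [409.5, -283.7, 330.5]
tcp_rot: [-180.0, -0.0, 105.5]
ft_force: [0.3, 0.9, -1.8]
finger_gap: 19.1
grip_force: 39.2
```

{"op": "step_arm", "data": {"delta_pos": [[0,0,0]], "spin": [0], "gripper": -0.558}}

```text
time: 9.0
tool_pos: [409.4, -283.7, 330.5]
tcp_rot: [-180.0, -0.0, 105.5]
ft_force: [0.2, 0.5, -1.1]
finger_gap: 19.1
grip_force: 39.2
```

{"op": "step_arm", "data": {"delta_pos": [[0,0,0]], "spin": [0], "gripper": -0.554}}

```text
time: 9.12
tool_pos: [409.5, -283.7, 330.5]
tcp_rot: [180.0, 0.0, 105.5]
ft_force: [-0.7, 0.6, -1.2]
finger_gap: 19.0
grip_force: 36.2
```

{"op": "step_arm", "data": {"delta_pos": [[0,0,0],[0,0,0]], "spin": [0,0]}}

```text
time: 9.38
tool_pos: [409.4, -283.7, 330.5]
tcp_rot: [-180.0, -0.0, 105.5]
ft_force: [-0.2, -1.9, -0.3]
finger_gap: 19.2
grip_force: 36.2
```

{"op": "step_arm", "data": {"delta_pos": [[0,0,0],[0,0,0]], "spin": [0,0], "gripper": -0.552}}

```text
time: 9.62
tool_pos: [409.5, -283.7, 330.5]
tcp_rot: [180.0, 0.0, 105.5]
ft_force: [-0.0, -0.6, -0.8]
finger_gap: 19.2
grip_force: 33.7
```

{"op": "step_arm", "data": {"delta_pos": [[0,0,0],[0,0,0]], "spin": [0,0], "gripper": -0.542}}

```text
time: 9.88
tool_pos: [409.5, -283.7, 330.5]
tcp_rot: [180.0, -0.0, 105.5]
ft_force: [0.1, 0.6, -0.7]
finger_gap: 19.6
grip_force: 22.0
```

{"op": "step_arm", "data": {"delta_pos": [[0,0,0],[0,0,0]], "spin": [0,0], "gripper": -0.535}}

```text
time: 10.12
tool_pos: [409.5, -283.7, 330.5]
tcp_rot: [-180.0, -0.0, 105.5]
ft_force: [-0.1, -0.5, -1.8]
finger_gap: 19.8
grip_force: 14.4
```

{"op": "step_arm", "data": {"delta_pos": [[0,0,0],[0,0,0]], "spin": [0,0], "gripper": -0.529}}

```text
time: 10.38
tool_pos: [409.4, -283.7, 330.5]
tcp_rot: [-180.0, 0.0, 105.5]
ft_force: [-0.1, 0.4, -2.1]
finger_gap: 19.6
grip_force: 8.7
```

{"op": "step_arm", "data": {"delta_pos": [[0,0,0],[0,0,0]], "spin": [0,0], "gripper": -0.526}}

```text
time: 10.62
tool_pos: [409.4, -283.6, 330.5]
tcp_rot: [-180.0, -0.0, 105.5]
ft_force: [0.5, 0.1, -0.1]
finger_gap: 20.2
grip_force: 6.7
```

{"op": "step_arm", "data": {"delta_pos": [[0,0,0],[0,0,0],[0,0,0]], "spin": [0,0,0], "gripper": -0.524}}

```text
time: 11.0
tool_pos: [409.5, -283.7, 330.5]
tcp_rot: [180.0, 0.0, 105.5]
ft_force: [-0.1, 0.2, -0.1]
finger_gap: 20.5
grip_force: 5.2
```

{"op": "step_arm", "data": {"delta_pos": [[0,0,0],[0,0,0],[0,0,0],[0,0,0]], "spin": [0,0,0,0], "gripper": -0.522}}

```text
time: 11.5
tool_pos: [409.5, -283.7, 330.5]
tcp_rot: [180.0, 0.0, 105.5]
ft_force: [0.2, 0.7, -1.1]
finger_gap: 20.4
grip_force: 3.8
```

{"op": "step_arm", "data": {"delta_pos": [[0,0,0],[0,0,0],[0,0,0],[0,0,0]], "spin": [0,0,0,0], "gripper": -0.5205}}

```text
time: 12.0
tool_pos: [409.4, -283.7, 330.5]
tcp_rot: [180.0, 0.0, 105.5]
ft_force: [-0.5, 0.3, -0.8]
finger_gap: 20.2
grip_force: 2.9
```

```bash
cat > tilt.py <<'E'
from h import *
import sys
n=sys.argv[1]
s=snap('scene');w=snap('wrist');t=snap('top');q=r.sense();print(q['time'],q['tool_pos'],q['tcp_rot'],q['finger_gap'],q['grip_force'])
import pickle;pickle.dump((s,w,t),open(n+'.pkl','wb'))
a=s['pixels'][130:400,200:440]; b=t['pixels'][230:330,280:480]
c=np.zeros((540,800,3),np.uint8);c[:,:480]=cv2.resize(a,(480,540));c[:240,480:]=cv2.resize(w['pixels'],(320,240));c[250:410,480:]=cv2.resize(b,(320,160))
cv2.imwrite(f'pics/{n}.png',c)
E
python3 tilt.py t1
```

```text
12.15 [ 409.47069122 -283.71539298  330.5042891 ] [1.79999139e+02 3.06455794e-03 1.05533820e+02] 20.390981359906895 2.9500092286616564
```

View pics/t1.png

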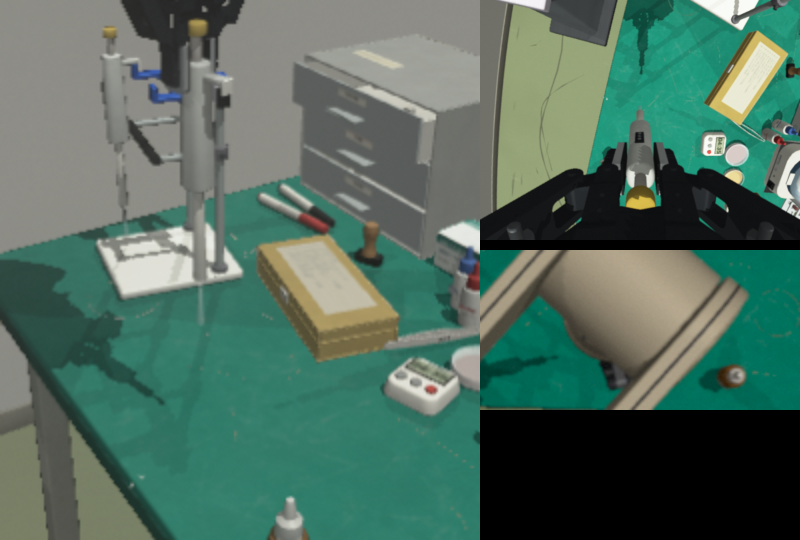

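The scene panel shows the pipette swung down with its button at (198,27) and its tip at (201,322), clear of everything. I'll quantify the remaining tilt.

```bash
cat > fit.py <<'E'
from h import *
import pickle
s,w,t=pickle.load(open('t1.pkl','rb'))
d=np.array([.265,-.964,0]);z=np.array([0,0,1.]);g=np.array([409.5,-283.7,342])
b=(200+198/2,130+20/2);p=(200+201/2,130+322/2)
# intersect rays with the swing plane
n=np.cross(d,z)
def pl(uv):
    o,e=ray(s,uv);return o+e*(n@(g-o))/(n@e)
B,P=pl(b),pl(p);a=P-B;print(B,P,np.linalg.norm(a),'tilt toward rest dir',np.degrees(np.arctan2(a@d,-a[2])))
G=B+a/np.linalg.norm(a)*40;print('grip',G,'off along d',(G-g)@d,'dz',G[2]-330.5)
# handle edges centres from scene rows for direction
for sc,th in(('scene',0),):
    for q in(0,5,10,-5,15):
        x=np.sin(np.radians(q))*d-np.cos(np.radians(q))*z
        print(q,'scene',proj(s,[g-40*x,g+225*x]).round(1).tolist(),'wrist',proj(w,[g-40*x,g+65*x,g+225*x]).round(0).tolist())
E
python3 fit.py
```

```text
[ 412.14810793 -293.33311716  385.21540549] [ 412.19517529 -293.50433577  119.7756206 ] 265.4398442817481 tilt toward rest dir 0.03831972661448031
grip [ 412.15520067 -293.35891865  345.21541444] off along d 10.01482575981323 dz 14.715414438919709
0 scene [[294.3, 140.9], [296.4, 290.1]] wrist [[320.0, 390.0], [320.0, 261.0], [320.0, 203.0]]
5 scene [[292.6, 140.6], [304.4, 294.0]] wrist [[320.0, 379.0], [320.0, 272.0], [320.0, 224.0]]
10 scene [[291.0, 140.4], [312.6, 297.2]] wrist [[320.0, 367.0], [320.0, 282.0], [320.0, 245.0]]
-5 scene [[295.9, 141.4], [288.6, 285.5]] wrist [[320.0, 400.0], [320.0, 251.0], [320.0, 181.0]]
15 scene [[289.4, 140.5], [321.0, 299.6]] wrist [[320.0, 354.0], [320.0, 293.0], [320.0, 266.0]]
```

```bash
cat > m.py <<'E'
from h import *
import pickle,sys
np.set_printoptions(precision=1,suppress=True)
def blob(s,roi,lo=(15,90,80),hi=(35,255,255)):
    x,y,X,Y=roi;I=cv2.cvtColor(s['pixels'],cv2.COLOR_BGR2HSV)[y:Y,x:X];m=cv2.inRange(I,lo,hi)
    n,l,st,c=cv2.connectedComponentsWithStats(m);i=1+st[1:,4].argmax();return c[i]+[x,y],st[i]+[x,y,0,0,0]
E
python3 - <<'E'
from m import *
s,w,t=pickle.load(open('t1.pkl','rb'))
a,sa=blob(s,(280,130,320,165));b,sb=blob(w,(280,330,360,470));print(a,sa,b,sb)
P,e=tri(s,a,w,b);print('button centroid',P,e)
d=np.array([.265,-.964,0]);o=P-np.array([409.5,-283.7,0]);print('along d',o@d,'across',o@[.964,.265,0],'dz',P[2]-330.5)
I=w['pixels'];cv2.imwrite('pics/wb.png',cv2.resize(I[180:480,220:420],(800,600)*1 if 0 else (400,600)))
E
```

```text
[298.4 143.2] [294 139  10   9  75] [320.9 397.8] [ 291  373   60   47 2140]
button centroid [ 412.2 -289.3  378.8] 2.450147601963548
along d 6.075442849592869 across 1.1094613545518655 dz 48.31175636581304
```

View pics/wb.png

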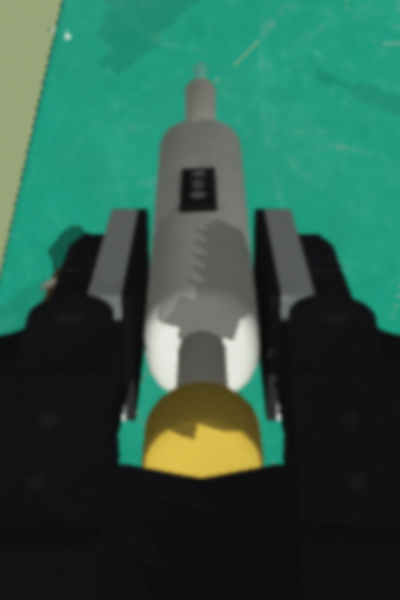

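The wrist view shows the handle plumb and centred between the pads, with a small offset towards the rest. I'll grip firmly again.

{"op": "step_arm", "data": {"delta_pos": [[0,0,0],[0,0,0],[0,0,0],[0,0,0]], "spin": [0,0,0,0], "gripper": -1, "squeeze": 40}}

```text
time: 12.65
tool_pos: [409.4, -283.7, 330.5]
tcp_rot: [-180.0, -0.0, 105.5]
ft_force: [-0.2, -0.8, -0.4]
finger_gap: 19.2
grip_force: 41.4
```

{"op": "step_arm", "data": {"delta_pos": [[0,0.04,0],[-0.004,0.1,0],[-0.004,0.18,0],[-0.006,0.22,0],[-0.006,0.22,0],[-0.006,0.22,0],[-0.006,0.18,0],[0,0.1,0]], "spin": [0.02,0.036,0.044,0.05,0.05,0.05,0.05,0.03]}}

```text
time: 13.65
tool_pos: [402.9, -30.1, 330.8]
tcp_rot: [180.0, 0.0, 165.3]
ft_force: [0.1, -0.1, -1.2]
finger_gap: 18.9
grip_force: 41.5
```

{"op": "step_arm", "data": {"delta_pos": [[0,0.04,-0.05],[0,0,-0.1],[0,0,-0.1],[0,0,-0.07],[0,0,-0.03],[0,0,0],[0,0,0]], "spin": [0.019,0,0,0,0,0,0]}}

```text
time: 14.52
tool_pos: [403.4, -23.9, 261.2]
tcp_rot: [-180.0, 0.1, 168.3]
ft_force: [-0.2, -0.8, -0.6]
finger_gap: 19.1
grip_force: 41.5
```

```bash
cat > near.py <<'E'
from m import *
n=sys.argv[1]
s=snap('scene');w=snap('wrist');t=snap('top');q=r.sense();print(q['time'],q['tool_pos'],q['tcp_rot'],q['finger_gap'],q['grip_force'],q['ft_force'])
pickle.dump((s,w,t),open(n+'.pkl','wb'))
a=s['pixels'][130:280,220:340]; b=t['pixels'][170:280,165:265]
c=np.zeros((600,800,3),np.uint8);c[:,:480]=cv2.resize(a,(480,600),interpolation=2);c[:240,480:]=cv2.resize(w['pixels'],(320,240));c[248:600,480:]=cv2.resize(b,(320,352),interpolation=2)
cv2.imwrite(f'pics/{n}.png',c)
E
python3 near.py n1
```

```text
14.675 [403.4 -23.8 261.1] [180.    0.1 168.3] 18.878166891276084 41.47058344184188 [-0.1 -0.1 -1. ]
```

View pics/n1.png

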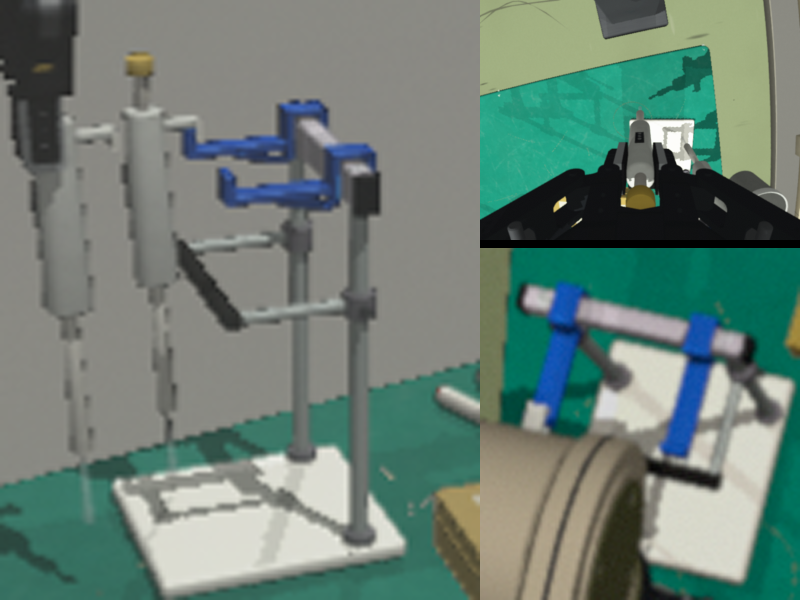

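The scene crop (4×, offset 220,130) shows the held pipette plumb in front of the free hanger. Its rest's outer end is at (113,132), its tip at (88,522) and the handle's lower end at (67,313). B hangs undisturbed.

```bash
python3 - <<'E'
from m import *
s,w,t=pickle.load(open('n1.pkl','rb'))
X=np.array([.979,-.203,0]);Y=np.array([.203,.979,0]);z=np.array([0,0,1.])
c=lambda u,v:(220+u/4-.4,130+v/4-.4)
def pl(uv,g,n=Y):
    o,e=ray(s,uv);return o+e*(n@(g-o))/(n@e)
tcp=np.array([403.4,-23.8,261.1])
for nm,p in(('tip',(88,523)),('handle low end axis',(67,313)),('cone low end',(80,455)),('rest outer mid',(113,132)),('rest-handle junction',(77,133)),('rest under',(95,140))):
    P=pl(c(*p),tcp);o=P-tcp;print(nm,P,'fwd',o@X,'dz',o[2])
# B for reference: plane through left tab
T=np.array([499.9,-43.4,245]);TB=T+86*Y
for nm,p in(('Btip',(170,472)),('Bhandle low',(153,285)),('B rest outer',(198,123)),('Bbutton top',(139,56)),('Btab',(188,133))):
    P=pl(c(*p),TB);o=P-TB;print(nm,'fwd',o@X,'dz',o[2])
P=pl(c(226,172),T);o=P-T;print('free tab','fwd',o@X,'dz',o[2])
E
```

```text
tip [413.3 -25.9  49.3] fwd 10.095729015064736 dz -211.77979987345014
handle low end axis [410.7 -25.3 178.1] fwd 7.431908597383615 dz -83.03678121737073
cone low end [411.8 -25.5  92.8] fwd 8.563403918428497 dz -168.30127961628506
rest outer mid [440.5 -31.5 274.6] fwd 37.889769160603244 dz 13.519912213739815
rest-handle junction [422.4 -27.7 276. ] fwd 19.394933166144877 dz 14.860735264598588
rest under [431.2 -29.6 271.3] fwd 28.36291440811665 dz 10.23246120602181
Btip fwd -20.638847153638654 dz -218.87897291993443
Bhandle low fwd -25.011862537326795 dz -93.25248283069288
B rest outer fwd 5.945777991288354 dz 2.40020937109324
Bbutton top fwd -26.15917050954503 dz 44.1193257307695
Btab fwd -0.13160069851006323 dz -2.9175779281349605
free tab fwd -1.4691960843904501 dz 1.5629305195556071
```

{"op": "step_arm", "data": {"delta_pos": [[0.03,-0.006,0],[0.06,-0.0125,0],[0.08,-0.0165,0],[0.08,-0.0165,0],[0.05,-0.01,0],[0.025,-0.0055,0],[0,0,0],[0,0,0]], "spin": [0,0,0,0,0,0,0,0]}}

```text
time: 15.68
tool_pos: [467.8, -37.0, 260.5]
tcp_rot: [-180.0, -0.0, 168.4]
ft_force: [-0.4, 0.8, -0.7]
finger_gap: 19.0
grip_force: 41.5
```

```bash
python3 near.py n2
```

```text
15.825 [467.9 -37.1 260.6] [-180.     0.   168.4] 19.271164960537213 41.48306948103709 [-0.1  0.   0.5]
```

View pics/n2.png

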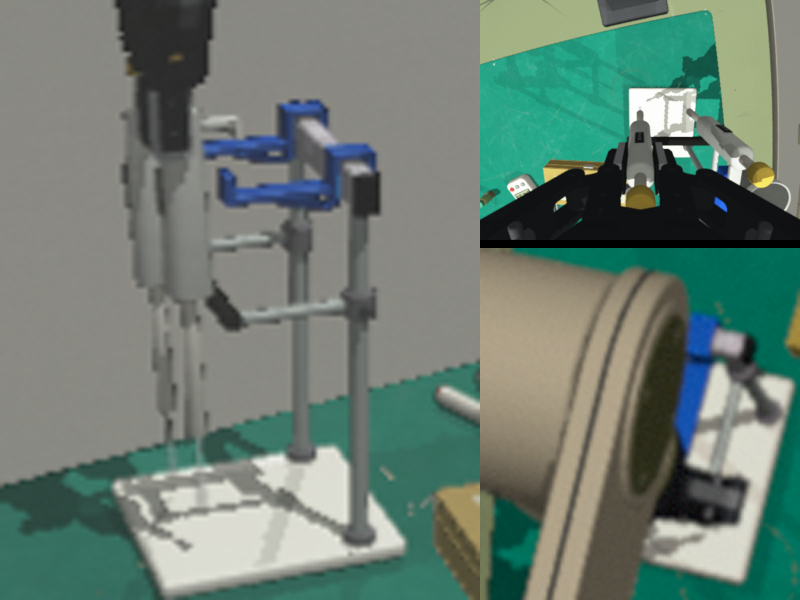

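The scene crop shows the rest over the tab: its lip end is at u≈240 and the handle face at u≈204. The tab spans u 219–231 below, so after lowering the margins match the design (about 7 mm and 3 mm). I'll lower it gently.

{"op": "step_arm", "data": {"delta_pos": [[0,0,-0.03],[0,0,-0.03],[0,0,-0.025],[0,0,0],[0,0,0]], "spin": [0,0,0,0,0]}}

```text
time: 16.45
tool_pos: [468.1, -37.1, 243.6]
tcp_rot: [-180.0, 0.0, 168.4]
ft_force: [0.8, 0.1, -1.5]
finger_gap: 19.0
grip_force: 41.5
```

{"op": "step_arm", "data": {"delta_pos": [[0,0,-0.01],[0,0,-0.01],[0,0,0],[0,0,0]], "spin": [0,0,0,0]}}

```text
time: 16.95
tool_pos: [468.1, -37.1, 239.5]
tcp_rot: [-180.0, 0.0, 168.3]
ft_force: [0.4, -0.6, -0.7]
finger_gap: 18.9
grip_force: 41.5
```

{"op": "step_arm", "data": {"delta_pos": [[0,0,-0.005],[0,0,0],[0,0,-0.005],[0,0,0],[0,0,0]], "spin": [0,0,0,0,0]}}

```text
time: 17.58
tool_pos: [468.0, -37.1, 237.5]
tcp_rot: [180.0, -0.0, 168.3]
ft_force: [0.5, 0.5, -1.8]
finger_gap: 18.9
grip_force: 41.5
```

{"op": "step_arm", "data": {"delta_pos": [[0,0,-0.005],[0,0,0],[0,0,0]], "spin": [0,0,0]}}

```text
time: 17.95
tool_pos: [468.0, -37.1, 236.5]
tcp_rot: [-180.0, -0.0, 168.4]
ft_force: [-0.0, -1.5, -1.2]
finger_gap: 19.0
grip_force: 41.5
```

{"op": "step_arm", "data": {"delta_pos": [[0,0,-0.005],[0,0,0],[0,0,0]], "spin": [0,0,0]}}

```text
time: 18.32
tool_pos: [468.1, -37.1, 235.7]
tcp_rot: [-180.0, 0.0, 168.4]
ft_force: [-0.8, -0.1, 1.2]
finger_gap: 18.9
grip_force: 41.7
```

{"op": "step_arm", "data": {"delta_pos": [[0,0,-0.005],[0,0,0],[0,0,0]], "spin": [0,0,0]}}

```text
time: 18.7
tool_pos: [468.2, -37.1, 235.5]
tcp_rot: [-180.0, 0.1, 168.4]
ft_force: [-4.0, 0.3, 7.3]
finger_gap: 19.1
grip_force: 42.4
```

```bash
python3 near.py n3
```

```text
18.85 [468.2 -37.1 235.5] [-180.     0.   168.4] 19.075356387992834 42.37134220486041 [-3.6  0.2  6.9]
```

View pics/n3.png

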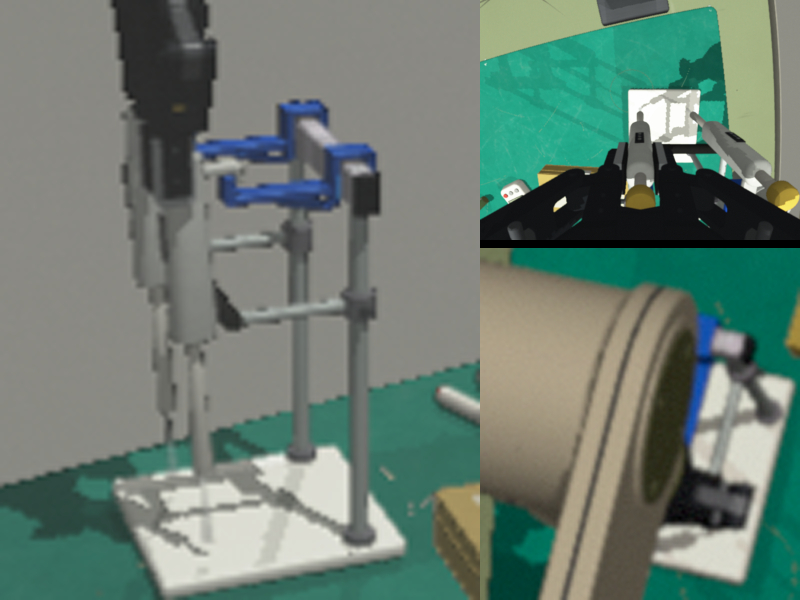

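Contact came at TCP z≈235.7, as predicted for the underside on the tab (a lip on the tab would have stopped 6 mm higher). The crop shows the lip behind the tab at (240,165). I'll back off the 1 mm of preload, then release.

{"op": "step_arm", "data": {"delta_pos": [[0,0,0.004],[0,0,0],[0,0,0]], "spin": [0,0,0]}}

```text
time: 19.23
tool_pos: [468.2, -37.1, 235.5]
tcp_rot: [180.0, 0.0, 168.3]
ft_force: [-1.5, 0.6, 4.1]
finger_gap: 19.3
grip_force: 42.0
```

{"op": "step_arm", "data": {"delta_pos": [[0,0,0],[0,0,0],[0,0,0],[0,0,0]], "spin": [0,0,0,0], "gripper": -0.45}}

```text
time: 19.73
tool_pos: [468.0, -37.1, 235.1]
tcp_rot: [180.0, -0.0, 168.4]
ft_force: [-0.5, 0.2, 0.5]
finger_gap: 23.6
grip_force: 0.0
```

{"op": "step_arm", "data": {"delta_pos": [[0,0,0],[0,0,0],[0,0,0],[0,0,0],[0,0,0],[0,0,0]], "spin": [0,0,0,0,0,0], "gripper": 0.1}}

```text
time: 20.48
tool_pos: [468.1, -37.1, 235.3]
tcp_rot: [180.0, 0.0, 168.4]
ft_force: [0.1, 0.3, 0.6]
finger_gap: 47.0
grip_force: 0.0
```

Raise straight up slowly, clear of the button, then back away.

{"op": "step_arm", "data": {"delta_pos": [[0,0,0.04],[0,0,0.08],[0,0,0.12],[0,0,0.12],[0,0,0.12],[0,0,0.1],[0,0,0.05],[0,0,0]], "spin": [0,0,0,0,0,0,0,0]}}

```text
time: 21.48
tool_pos: [468.4, -37.2, 362.4]
tcp_rot: [180.0, 0.1, 168.4]
ft_force: [-0.7, -0.2, 0.4]
finger_gap: 46.9
grip_force: 0.0
```

{"op": "step_arm", "data": {"delta_pos": [[-0.1,-0.1,0.05],[-0.15,-0.2,0.05],[-0.15,-0.25,0],[-0.1,-0.25,0],[0,-0.2,0],[0,-0.1,0],[0,0,0],[0,0,0]], "spin": [0,0,0,0,0,0,0,0]}}

```text
time: 22.48
tool_pos: [368.3, -256.2, 381.0]
tcp_rot: [180.0, -0.0, 168.4]
ft_force: [-0.1, -0.8, -0.9]
finger_gap: 47.0
grip_force: 0.0
```

```bash
python3 near.py n4
```

```text
22.625 [ 368.4 -256.1  381.4] [180.    0.  168.4] 47.0865541210337 0.0 [-0.1 -0.2  0.1]
```

View pics/n4.png

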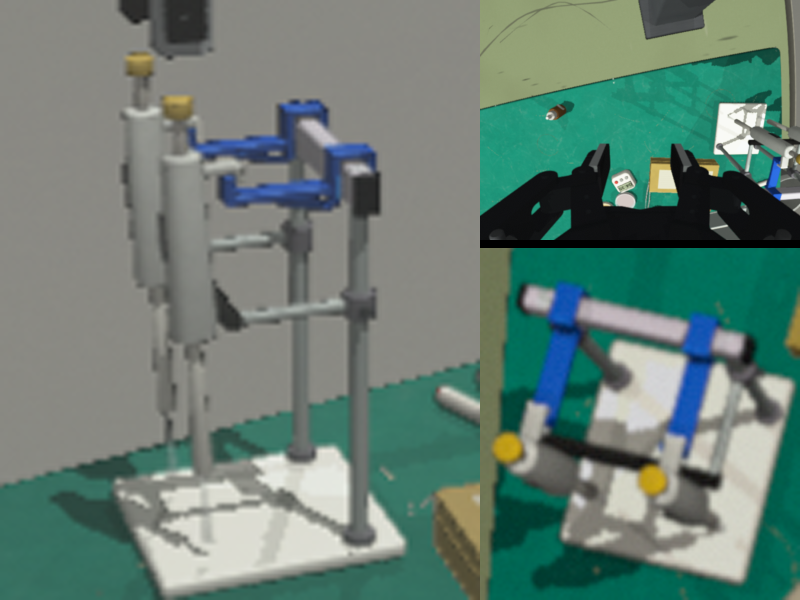

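Both pipettes hang plumb side by side, with buttons at (178,100) and (139,60). The arm is clear, so I'll hand in.

```bash
python3 -c "
from bench import r
print(r.hand_in())"
```

```text
the job is handed in; nothing more can be done
None
```

The pipette now hangs plumb by its finger rest on the free hanger, released with the arm clear. The other pipette looks undisturbed in the last picture, and the job was handed in at about 23 s.

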